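# Clamp a control board's carrier in the rework holder, with float

### The job

The cooker's control board is lying in its carrier: slide the carrier, pull handle last, all the way home against the end stop of the slotted holder, keeping the board in its pocket. Then turn the holder's wing screw clockwise until it seats, and back it off a quarter turn so that the carrier can expand when it is heated. Finish while still gripping the wing there, holding it steady so that I can lock it from the side, and leave the other things on the bench where they are.

Things in the scene. Friction and masses are not known exactly. Their poses are not given: they have to be found in the camera images.
- holder: Fixed slotted holder, bare aluminium, no floor: the carrier slides in on the bench. Origin on the bench midway between its rails; x is the insertion direction (mouth at -x, end stop at +x). Two rails, 15 mm high, x -65 to +75 mm, 151 mm over their outsides. A carrier fully home has its origin and axes on the holder's. The clamp screw stands on the +y rail, at x 25, y 56 mm.
- mouth (a point): Middle of the holder's mouth at bench height, 65 mm before its origin; axes as the holder. Here the grooves begin: 127 mm wide between the webs, 9 mm high, under lips that reach in to y +-50.5 mm. Flared guides stand 22 mm farther out (-x) and lead in from about 137 mm width.
- clamp_screw: The upright clamp screw with its steel wing, in a boss 22 mm across whose top is 23 mm above the bench. Origin on its axis, at bench height when seated. Over the boss: steel collar 19 mm across (z 23 to 27 mm seated), then the wing. Lead 4 mm a turn: it rises 0.64 mm per rad backed out. Its round steel nose comes down on the carrier's edge.
- thumbscrew (a joint): Angle (rad) by which the wing screw is backed out from its seat. 0 = seated: a hard stop, collar on boss, nose pressing the carrier; the torque rises and it turns no further clockwise. Grows counterclockwise seen from above. Starts at 2.5 to 3.8, range 0 to 6; a quarter turn is 1.57. Friction about 0.05 N m; it stays where it is left.
- wing (a point): On the wing's axis, 48 mm above the bench when seated: a good TCP height to pinch it from above. The wing is a flat upright bar, 38 mm long (this x axis), 12 mm thick (this y axis: pinch along it), 26 mm high, its top 5 mm above this point, its foot 21 mm below. It lies along the holder's x axis when seated.
- carrier: Board carrier (tray): dark flat plate 150 x 124 x 4 mm on the bench, about 0.3 kg, with a pocket of 6 mm high walls for the board, plain 14 mm edges on both long sides that run in the holder's grooves (1.5 mm play a side) and an upright pull handle at its rear (x -64 mm). Origin: centre of its underside; x points to its front, which enters the holder first.
- pull (a point): On the carrier's pull handle, 64 mm behind the carrier's origin, 36 mm above its underside: the TCP point to pinch it from above. Axes as the carrier. The pull is a flat aluminium bar across the carrier, 56 mm long (y), 10 mm thick (x: pinch along it), from 26 to 40 mm above the bench, on two posts.
- board: Green control board, 96 x 84 x 2 mm, parts up to 22 mm high, about 0.1 kg, lying loose in the carrier's pocket with 2 mm of play. Origin: centre of its underside, 8 mm ahead of the carrier's origin and 4 mm above the carrier's underside.
- multimeter: Orange multimeter lying on its back, 176 x 82 x 40 mm, origin under its centre. Bystander: leave it.
- screwdriver: Screwdriver lying on the bench. Bystander: leave it.
- solder_reel: Grey reel of solder, 58 mm across, 42 mm high, standing. Origin under its centre. Bystander: leave it.
- flux_bottle: Small amber bottle, 38 mm across, 85 mm high, standing. Origin under its centre. Bystander: leave it.
- brush: Cleaning brush lying on the bench. Bystander: leave it.
- fan: Square black cooling fan, 60 x 60 x 23 mm, lying flat. Origin under its centre. Bystander: leave it.

How it is judged:
On the way, in this order (a step that is already met when the one before it is completed fails the run):
1. the carrier is fully home in the holder, with the board in its pocket (x of carrier in the frame of holder between -0.004 and 0.004 m and y of carrier in the frame of holder between -0.004 and 0.004 m and angle between the x axis of carrier and the x axis of holder, either way round below 0.05 rad and angle between carrier's own z axis and vertical below 0.05 rad and x of pull in the frame of holder below -0.05 m and x of board in the frame of carrier between 0.002 and 0.014 m and y of board in the frame of carrier between -0.006 and 0.006 m and z of board in the frame of carrier between 0.001 and 0.008 m and angle between board's own z axis and vertical below 0.06 rad), for 0.2 s.
2. the wing screw is turned in until it seats on the carrier that is home (x of carrier in the frame of holder between -0.004 and 0.004 m and y of carrier in the frame of holder between -0.004 and 0.004 m and angle between the x axis of carrier and the x axis of holder, either way round below 0.05 rad and angle between carrier's own z axis and vertical below 0.05 rad and x of pull in the frame of holder below -0.05 m and value of joint thumbscrew below 0.12 rad and contact force between clamp_screw and carrier above 0.5 N), for 0.1 s.
At the end, for the whole second after the job is handed in: Carrier, pull last, within 4 mm and 0.05 rad of home, flat, board flat in its pocket. Wing screw, after seating (below 0.12 rad), rests 1.22 to 1.92 rad (quarter turn, 20 degrees either way) back from its seat, nose clear of the carrier, gripped with over 3 N; fingers off the carrier (all of step 1 and value of joint thumbscrew between 1.22 and 1.92 rad and velocity of joint thumbscrew between -0.1 and 0.1 rad/s and contact force between the fingers and clamp_screw above 3 N and contact force between each of clamp_screw, the fingers and carrier below 0.5 N); the arm keeps its last pose, push and grip.
It fails at once if a bystander was moved by more than 30 mm (distance of any of multimeter, screwdriver, solder_reel, flux_bottle, brush, fan from where it was at the start of the episode above 0.03 m).
It also fails if it takes over 72 s, if anything falls off the work surface, if the arm or the gripper's body presses on something with over 40 N, if the wrist force passes 120 N, or if a joint passes its speed limit or range.

### The arm

A 6-joint arm with a two-finger parallel gripper is mounted at the origin on the work surface. World frame = base frame: x ahead of the robot, y to its left, z up, the work surface at z = 0. Lengths are in m, angles in rad, forces in N, time in s.
With the tool pointing down it reaches from about 0.425 to 0.95 m from the base axis. Payload 3.5 kg.
Tool frame: the origin (TCP) lies between the finger pads, 19 mm behind the fingertips; this is the grasp point; z points along the fingers, y is the line along which they close (so a half turn about z gives the same grasp; the last joint's range is limited). The gripper opens to 85 mm and grips with 20 to 120 N. Pads are 22 mm wide; open, the fingers measure 114 mm over their backs; the gripper's body (76 mm by 85 mm) begins 54 mm behind the grasp point. The pads swing forward as they close: fully open they stand 13 mm farther back than shut.
Start: joints at [1.106, 0.286, 1.577, -0, 1.279, -0.15], TCP at [0.209, 0.642, 0.25] pointing down, gripper open.
Joint ranges: [-2.77, 2.77], [-0.9, 2.22], [0.21, 2.48], [-1.53, 4.67], [0.24, 2.81], [-2.84, 2.84]. Speed limits (rad/s): [2.79, 2.79, 3.14, 3.14, 3.14, 3.14].

### API

Orientations are given as a unit quaternion [w, x, y, z].
In Python, from cell import env gives the robot as it stands.
- The arm moves only by the shell command python3 -m crank 'ROWS' [FORCE]. ROWS is JSON, a list of rows, each a list of 7 numbers: the opening in per cent of the stroke, from 0 (shut) to 100 (fully open), then the shift along the tool's x, y, z in units of 30 mm (1.0 is 30 mm), then the turn, a rotation vector about the tool's x, y, z in rad. In form: [[fingers, tx, ty, tz, wx, wy, wz], ...]. A call has 1 to 12 rows; each row is the pose to reach, as a shift and turn from the pose commanded when the call began, along the tool's axes at that moment; what a row does not reach only later rows make up. A row lasts 1/10 s, in which the tool goes at most 50 mm and 8.59 degrees, less where a joint would pass 70% of its speed; a pose out of reach is approached as far as the arm can. A call with a gripper value outside its range is refused whole. The fingers move at their own pace and stop on an object; FORCE is the grip in N (left out, the last holds). Time passes only in rows, so rows that repeat a pose let the fingers close. It gives the time, the measured TCP pose, the force, the opening and the grip force at its end, in the units of the state.
- env.get_obs(): the state, without advancing time (a new reading comes with each control period).
- env.snapshot(name): name is "side" or "top" or "wrist"; returns a dict with "pixels" (384x512x3 uint8, blue, green, red), "intrinsics" (3x3 intrinsics, pixels), "rvec" (rotation vector, rad) and "tvec" (3), from world to camera coordinates, as OpenCV has them. Camera axes: x right, y down, z forward; pixel columns grow to the right and rows downward; lengths in m; the calibration is good to about 2 mm. The wrist camera is an equidistant fisheye: a pixel r from the principal point sees the ray r / f radians off the axis. A picture is of the moment at which its call begins. There is no depth.
- env.sign_off(): hands the job in; it is judged then, once.
The state is a dict: "t": time; "joint_pos": joint angles; "qvel": joint speeds; "joint_efforts": joint torques, N m; "tcp_pos": TCP position; "ee_rot": TCP orientation; "contact_force": force on the tool from outside, world axes, zero at the start; "wrist_torque": the same for the moment, N m; "gripper_width": finger opening in m; "gripper_force": force on a finger pad.
Only numpy, scipy, OpenCV 4.12 (cv2) and the standard library are available. Lean on these libraries where they do the work, as an engineer would, in place of code of your own. Each camera call takes 0.05 s, during which the arm holds its last target. There are 200 camera calls.

## Working session

There is one attempt and no reset: what is moved stays moved. The work goes in short steps, Python scripts to look and compute and a shell command to move; the robot and the scene stay as the last step left them, time stands still between calls to the robot, and variables do not carry over. Pictures are saved under pics/ and viewed, at most 10 in all, crops included, and the job is handed in when it is done.

```bash
mkdir -p pics; ls
cat > h.py <<'E'
import numpy as np, cv2
from cell import env
def snap(n,save=None):
    s=env.snapshot(n); s['name']=n
    if save: cv2.imwrite('pics/'+save,s['pixels'])
    return s
def ray(s,uv):
    K=np.array(s['intrinsics']); R=cv2.Rodrigues(np.array(s['rvec'],float))[0]; t=np.array(s['tvec'],float).ravel()
    x=(uv[0]-K[0,2])/K[0,0]; y=(uv[1]-K[1,2])/K[1,1]
    if s['name']=='wrist':
        r=np.hypot(x,y)+1e-12; d=np.array([x/r*np.sin(r),y/r*np.sin(r),np.cos(r)])
    else: d=np.array([x,y,1.])
    return -R.T@t, R.T@d
def onz(s,uv,z):
    o,d=ray(s,uv); return o+d*(z-o[2])/d[2]
def proj(s,p):
    K=np.array(s['intrinsics']); R=cv2.Rodrigues(np.array(s['rvec'],float))[0]; t=np.array(s['tvec'],float).ravel()
    c=R@np.array(p)+t
    if s['name']=='wrist':
        th=np.arctan2(np.hypot(c[0],c[1]),c[2]); q=c[:2]/np.hypot(c[0],c[1])*th
    else: q=c[:2]/c[2]
    return q*[K[0,0],K[1,1]]+K[:2,2]
E
python3 - <<'E'
from h import *
a=snap('top','top0.png');b=snap('side','side0.png')
for s in(a,b): print(s['intrinsics'],ray(s,(256,192)))
print(env.get_obs())
E
```

```text
pics
[[434.23538687   0.         250.71895833]
 [  0.         434.23538687 183.55343636]
 [  0.           0.           1.        ]] (array([0.40713483, 0.0429382 , 1.00323696]), array([ 0.14349087,  0.00620583, -0.98989804]))
[[353.54388116   0.         252.34580054]
 [  0.         353.54388116 191.90880161]
 [  0.           0.           1.        ]] (array([ 0.20646814, -0.49480484,  0.58204046]), array([ 0.42893376,  0.66270035, -0.61396334]))
{'t': 0.1, 'joint_pos': array([ 1.10598363e+00,  2.87104232e-01,  1.57805182e+00, -2.37607994e-05,
        1.27859476e+00, -1.49987067e-01]), 'qvel': array([-6.02243876e-05,  7.80391728e-05, -3.64541671e-03,  3.75946647e-05,
       -2.41076360e-03,  1.38006833e-06]), 'joint_efforts': array([ 6.10239999e-05, -4.07294762e+01, -2.93700027e+01, -1.51368795e-04,
        3.45528810e-03,  1.94065171e-05]), 'tcp_pos': array([0.20872802, 0.64132613, 0.24875586]), 'ee_rot': array([-3.15669657e-04,  1.56760052e-01,  9.87636128e-01, -1.03193807e-03]), 'contact_force': array([0.11051089, 0.50706026, 0.09752702]), 'wrist_torque': array([-0.02711127,  0.03528313, -0.02349962]), 'gripper_force': 0.0, 'gripper_width': 0.08550936060605671}
```

View pics/top0.png

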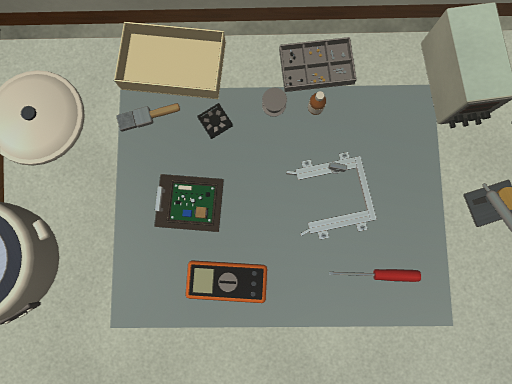

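View pics/side0.png

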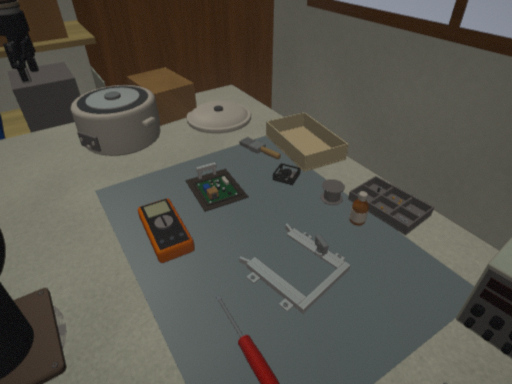

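The top view shows the carrier at about (190,203) with its pull on the left at (158,200). The holder is at about (335,195) with its mouth to the left, the wing is at (338,167), and the space between is clear. The side view agrees. Next I measure the carrier and holder.

Run:
```python
from h import *
a=snap('top');im=a['pixels']
for p in [(0,0,0),(.5,0,0),(.5,.3,0),(.209,.642,.25)]: print(p,proj(a,p))
hsv=cv2.cvtColor(im,cv2.COLOR_BGR2HSV)
def big(m,x0,y0,x1,y1):
    k=np.zeros_like(m);k[y0:y1,x0:x1]=m[y0:y1,x0:x1]
    return k
# carrier: everything unlike the mat, in window
mat=np.median(im[230:255,240:290].reshape(-1,3),0); print('mat',mat)
print('carrier edge px',im[180,190],im[228,190],'holder',im[220,340],im[190,366], 'wing',im[167,338])
m=(im.max(2)<75).astype(np.uint8)*255
m=big(m,145,165,235,242)
m=cv2.morphologyEx(m,cv2.MORPH_CLOSE,np.ones((25,25)))
c=max(cv2.findContours(m,0,2)[0],key=cv2.contourArea)
r=cv2.minAreaRect(c);b=cv2.boxPoints(r)
P=np.array([onz(a,p,.004) for p in b])[:,:2];print('carrier',r,P.round(4),P.mean(0),[np.linalg.norm(P[i]-P[i-1]).round(4) for i in range(4)])
br=((im.min(2)>150)).astype(np.uint8)*255
h=big(br,145,170,168,230);c=max(cv2.findContours(h,0,2)[0],key=cv2.contourArea);r=cv2.minAreaRect(c)
P=np.array([onz(a,p,.04) for p in cv2.boxPoints(r)])[:,:2];print('pull',r,P.mean(0),P.round(4))
big_=cv2.resize(im[140:250,275:395],None,fx=6,fy=6,interpolation=cv2.INTER_CUBIC)[:600,:800]
cv2.imwrite('pics/hold.png',big_)
```

```text
(0, 0, 0) [281.96045181 449.13890391]
(0.5, 0, 0) [277.53439407 214.25434842]
(0.5, 0.3, 0) [148.3712087  215.61996759]
(0.209, 0.642, 0.25) [-99.62771301 379.14515502]
mat [122. 128. 118.]
carrier edge px [43 50 57] [41 48 56] holder [175 176 166] [162 166 157] wing [129 124 117]
carrier ((188.83448791503906, 202.4862060546875), (64.5263442993164, 53.14910888671875), 4.763641834259033) [[0.4748 0.2841]
 [0.599  0.2771]
 [0.5844 0.1256]
 [0.4611 0.1356]] [0.52982053 0.20559351] [np.float64(0.1492), np.float64(0.1244), np.float64(0.1522), np.float64(0.1237)]
pull ((157.66925048828125, 198.14614868164062), (3.845076560974121, 24.1867733001709), 7.125016689300537) [0.53550687 0.2699258 ] [[0.509  0.2769]
 [0.5632 0.2716]
 [0.562  0.2629]
 [0.5078 0.2683]]
```

View pics/hold.png

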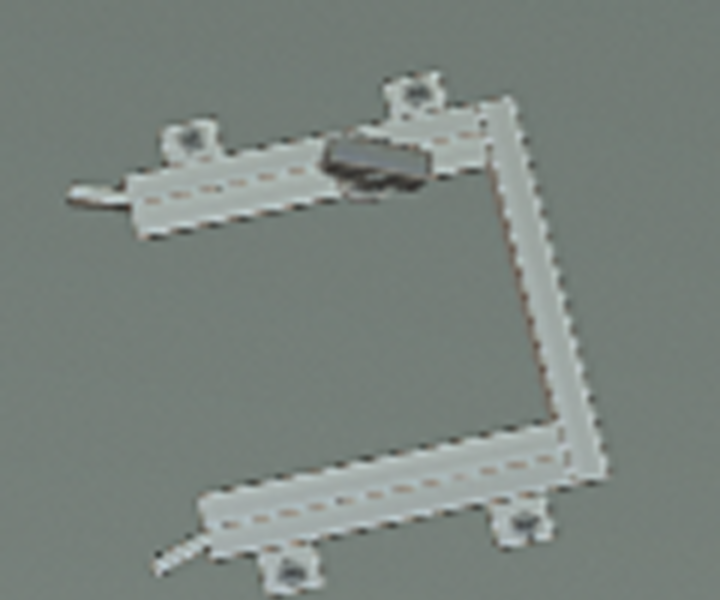

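The crop (6x, origin 275,140) shows the rail corners at the mouth: upper rail (127,177) and (145,238), lower rail (203,497) and (217,557). The inner corners at the stop are (488,165) and (557,425). The wing spans (325,140) to (432,183).

Run:
```python
from h import *
a=snap('top')
cv=lambda u,v:(275+(u+.5)/6-.5,140+(v+.5)/6-.5)
px=[(127,177),(145,238),(217,557),(203,497),(488,165),(557,425)]
W=np.array([onz(a,cv(*p),.015)[:2] for p in px])
M=np.array([(-65,75.5),(-65,50.5),(-65,-75.5),(-65,-50.5),(75,50.5),(75,-50.5)])/1000
A=M-M.mean(0);B=W-W.mean(0)
th=np.arctan2((A[:,0]*B[:,1]-A[:,1]*B[:,0]).sum(),(A*B).sum())
R=np.array([[np.cos(th),-np.sin(th)],[np.sin(th),np.cos(th)]])
o=W.mean(0)-R@M.mean(0);print('holder',o,np.degrees(th));print(((W-o)@R-M).round(4)*1e3)
print('screw',o+R@[.025,.056])
w=np.array([onz(a,cv(*p),.055)[:2] for p in [(325,140),(432,160),(430,183),(325,165)]])
print('wing',w.mean(0), np.degrees(np.arctan2(*( (w[1]+w[2]-w[0]-w[3])[::-1])))-np.degrees(th))
# carrier frame
hx=np.array([.5298,.2056]);pl=np.array([.5355,.2699])
q=[[0.4748,.2841],[.599,.2771],[.5844,.1256],[.4611,.1356]];q=np.array(q)
d=(q[2]+q[3]-q[0]-q[1]);tc=np.arctan2(d[1],d[0]);print('carrier yaw',np.degrees(tc)); d2=hx-pl;print('pull-centre yaw',np.degrees(np.arctan2(d2[1],d2[0])),np.linalg.norm(d2))
print('carrier in holder',(hx-o)@R)
from scipy.spatial.transform import Rotation as Ro
ob=env.get_obs();q=ob['ee_rot'];print(Ro.from_quat(q,scalar_first=True).as_matrix().round(3),ob['tcp_pos'])
w=snap('wrist');print(ray(w,(256,192)),w['intrinsics'])
```

```text
holder [ 0.54172749 -0.12155454] -78.7598644612082
[[ 0.3 -0.3]
 [ 1.8 -0. ]
 [ 1.3  1.5]
 [ 1.3 -0.4]
 [-2.9  0.6]
 [-1.8 -1.3]]
screw [ 0.60152638 -0.1351594 ]
wing [ 0.59946219 -0.13271982] -22.429400597201635
carrier yaw -95.38895458776685
pull-centre yaw -95.06585514428262 0.06455214946072668
carrier in holder [-0.32320426  0.05207073]
[[-0.951  0.31  -0.001]
 [ 0.31   0.951 -0.001]
 [ 0.    -0.001 -1.   ]] [0.20878134 0.64150534 0.24915246]
(array([0.14635731, 0.66118985, 0.37404873]), array([ 0.24263346, -0.07683001, -0.96707091])) [[297.31863964   0.         254.77897018]
 [  0.         297.31863964 194.16914752]
 [  0.           0.           1.        ]]
```

```bash
python3 -m crank '[[60,0,0,-0.7,0,0,0],[31,-14.2,-8.4,-0.7,0,0,-0.225],[31,-14.2,-8.4,-0.7,0,0,-0.225],[31,-14.2,-8.4,-0.7,0,0,-0.225],[31,-14.2,-8.4,-0.7,0,0,-0.225],[31,-14.2,-8.4,-0.7,0,0,-0.225],[31,-14.2,-8.4,-0.7,0,0,-0.225],[31,-14.2,-8.4,-0.7,0,0,-0.225],[31,-14.2,-8.4,-0.7,0,0,-0.225],[31,-14.2,-8.4,-0.7,0,0,-0.225],[31,-14.2,-8.4,-0.7,0,0,-0.225],[31,-14.2,-8.4,-0.7,0,0,-0.225]]' 40
python3 -m crank '[[31,0,0,2,0,0,0],[31,0,0,4,0,0,0],[31,0,0,5,0,0,0],[31,0,0,5,0,0,0],[31,0,0,5,0,0,0]]'
cat > st.py <<'E'
from h import *
from scipy.spatial.transform import Rotation as Ro
def st():
    o=env.get_obs();R=Ro.from_quat(o['ee_rot'],scalar_first=True).as_matrix()
    print('t',o['t'],'tcp',o['tcp_pos'].round(4),'yawy',np.degrees(np.arctan2(R[1,1],R[0,1])).round(2),'j',o['joint_pos'].round(2),'F',o['contact_force'].round(1),'M',o['wrist_torque'].round(2),'w',round(o['gripper_width'],4),round(o['gripper_force'],1));return o,R
E
python3 - <<'E'
from st import *
st()
w=snap('wrist','w1.png')
E
```

```text
t: 1.45
tcp_pos: [0.5391, 0.2661, 0.2709]
ee_rot: [0.001, 0.048, 0.999, -0.001]
contact_force: [-1.0, 0.1, -0.0]
gripper_width: 0.0264
gripper_force: 0.0
t: 1.95
tcp_pos: [0.5354, 0.2707, 0.1209]
ee_rot: [-0.001, 0.045, 0.999, -0.0]
contact_force: [-0.0, 0.5, 1.4]
gripper_width: 0.0265
gripper_force: 0.0
t 1.95 tcp [0.5354 0.2707 0.1209] yawy 84.89 j [ 0.3   0.26  1.86  0.    1.02 -1.18] F [-0.   0.5  1.4] M [-0.01 -0.01  0.01] w 0.0265 0.0
```

View pics/w1.png

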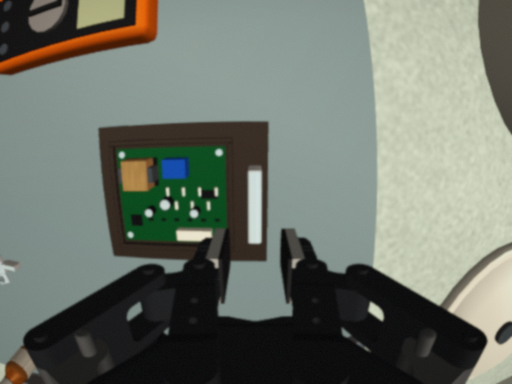

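The wrist view shows the pull at (248..263, 166..244), ahead of the fingers in this camera's view. I check its position by casting a ray.

Run:
```python
from st import *
w=snap('wrist');im=w['pixels']
m=(im.min(2)>140).astype(np.uint8);k=np.zeros_like(m);k[155:255,240:272]=m[155:255,240:272]
c=max(cv2.findContours(k,0,2)[0],key=cv2.contourArea);r=cv2.minAreaRect(c);P=np.array([onz(w,p,.04)for p in cv2.boxPoints(r)]);print(r,P.round(4),P.mean(0))
print(proj(w,(.5354,.2707,.1209)),proj(w,(.5355,.27,.04)))
```

```text
((253.5, 203.0), (72.0, 13.0), 90.0) [[0.5078 0.2674 0.04  ]
 [0.5086 0.2766 0.04  ]
 [0.5639 0.2719 0.04  ]
 [0.563  0.262  0.04  ]] [0.53582232 0.26945131 0.04      ]
[255.44773677 253.6861147 ] [254.19880268 203.8690826 ]
```

```bash
python3 -m crank '[[31,0,-0.03,1,0,0,0],[31,0,-0.03,2,0,0,0],[31,0,-0.03,2.8,0,0,0],[31,0,-0.03,2.8,0,0,0],[31,0,-0.03,2.8,0,0,0],[0,0,-0.03,2.8,0,0,0],[0,0,-0.03,2.8,0,0,0],[0,0,-0.03,2.8,0,0,0],[0,0,-0.03,2.8,0,0,0],[0,0,-0.03,2.8,0,0,0]]' 50
python3 -c "
from st import *
o,R=st()
th=np.radians(-78.76);h=np.array([.5417,-.12155]);H=np.array([[np.cos(th),-np.sin(th)],[np.sin(th),np.cos(th)]])
for x in(-.24,-.17,-.155,-.1):
  T=h+H@[x-.064,0];d=T-o['tcp_pos'][:2];print(x,T,(R[:2,:2].T@d/.03).round(3))
"
```

```text
t: 3.05
tcp_pos: [0.5383, 0.2701, 0.0406]
ee_rot: [0.003, 0.045, 0.999, 0.001]
contact_force: [0.1, -1.0, 7.4]
gripper_width: 0.0089
gripper_force: 51.8
t 3.05 tcp [0.5383 0.2701 0.0406] yawy 84.86 j [ 0.3   0.38  1.88 -0.    0.87 -1.18] F [ 0.1 -1.   7.4] M [-0.1   0.17  0.01] w 0.0089 51.8
-0.24 [0.48244458 0.17661907] [ 1.575 -3.272]
-0.17 [0.49608892 0.10796172] [ 0.917 -5.51 ]
-0.155 [0.49901271 0.09324943] [ 0.776 -5.99 ]
-0.1 [0.50973326 0.03930437] [ 0.259 -7.749]
```

```bash
python3 -m crank '[[0,0.1,-0.3,-0.1,0,0,-0.03],[0,0.2,-1,-0.1,0,0,-0.06],[0,0.35,-1.8,-0.1,0,0,-0.1],[0,0.5,-2.6,-0.1,0,0,-0.14],[0,0.65,-3.4,-0.1,0,0,-0.18],[0,0.75,-4.2,-0.1,0,0,-0.22],[0,0.85,-4.8,-0.1,0,0,-0.25],[0,0.9,-5.2,-0.1,0,0,-0.27],[0,0.92,-5.4,-0.1,0,0,-0.286],[0,0.92,-5.4,-0.1,0,0,-0.286],[0,0.92,-5.4,-0.1,0,0,-0.286]]'
python3 - <<'E'
from st import *
o,R=st()
a=snap('top');im=a['pixels']
z=cv2.resize(im[140:260,215:395],None,fx=4.4,fy=4.4,interpolation=cv2.INTER_CUBIC);cv2.imwrite('pics/t2.png',z)
E
```

```text
t: 4.15
tcp_pos: [0.4943, 0.1105, 0.0405]
ee_rot: [0.0, -0.098, 0.995, -0.0]
contact_force: [-1.9, -1.9, 1.0]
gripper_width: 0.0087
gripper_force: 50.9
t 4.15 tcp [0.4943 0.1105 0.0405] yawy 101.22 j [ 0.02  0.2   2.11 -0.    0.83 -1.75] F [-1.9 -1.9  1. ] M [-0.22 -0.02 -0.12] w 0.0087 50.9
```

View pics/t2.png

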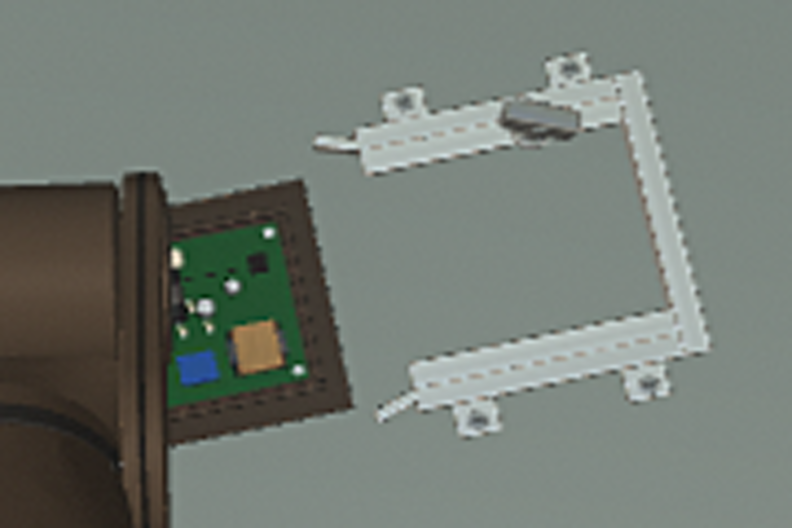

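The crop (4.4x, origin 215,140) shows the carrier's front corners at (302,181) and (352,408). The board is in its pocket and the mouth is straight ahead.

Run:
```python
from st import *
o,R=st();a=snap('top')
cv=lambda u,v:(215+(u+.5)/4.4-.5,140+(v+.5)/4.4-.5)
P=np.array([onz(a,cv(*p),.004)[:2]for p in[(302,181),(352,408)]])
th=np.radians(-78.76);h=np.array([.5417,-.12155]);H=np.array([[np.cos(th),-np.sin(th)],[np.sin(th),np.cos(th)]])
q=(P-h)@H;print('front corners in holder',q,'mid',q.mean(0),'len',np.linalg.norm(P[0]-P[1]),'yaw err',np.degrees(np.arctan2(-(q[0]-q[1])[0],(q[0]-q[1])[1])))
print('tcp in holder',(o['tcp_pos'][:2]-h)@H)
# rails again in this crop
W=np.array([onz(a,cv(*p),.015)[:2]for p in[(358,130),(370,174),(411,362),(422,408),(623,124),(672,312)]]);print(((W-h)@H).round(4))
hd=H[:,0];print('holder x in tool',R[:2,:2].T@hd,'y',R[:2,:2].T@H[:,1])
```

```text
t 4.2 tcp [0.4944 0.1106 0.0406] yawy 101.24 j [ 0.02  0.2   2.11 -0.    0.83 -1.75] F [-0.2 -2.   1.2] M [-0.37  0.04 -0.14] w 0.009 51.0
front corners in holder [[-0.09786283  0.05619168]
 [-0.09825466 -0.06600722]] mid [-0.09805875 -0.00490777] len 0.1221995221968899 yaw err -0.18372061364339565
tcp in holder [-0.23691024 -0.00112961]
[[-0.0642  0.075 ]
 [-0.0632  0.0507]
 [-0.0643 -0.0496]
 [-0.0641 -0.0737]
 [ 0.0723  0.0493]
 [ 0.073  -0.052 ]]
holder x in tool [ 7.76246467e-05 -9.99999747e-01] y [-9.99999751e-01 -7.71292645e-05]
```

```bash
python3 -m crank '[[0,-0.14,-0.2,0,0,0,0],[0,-0.14,-0.5,0,0,0,0],[0,-0.14,-0.8,0,0,0,0],[0,-0.14,-1.1,0,0,0,0],[0,-0.14,-1.4,0,0,0,0],[0,-0.14,-1.7,0,0,0,0],[0,-0.14,-2,0,0,0,0],[0,-0.14,-2.3,0,0,0,0],[0,-0.14,-2.6,0,0,0,0],[0,-0.14,-2.9,0,0,0,0],[0,-0.14,-3,0,0,0,0],[0,-0.14,-3,0,0,0,0]]'
python3 - <<'E'
from st import *
o,R=st()
th=np.radians(-78.76);h=np.array([.5417,-.12155]);H=np.array([[np.cos(th),-np.sin(th)],[np.sin(th),np.cos(th)]])
print('tcp in holder',(o['tcp_pos'][:2]-h)@H)
E
```

```text
t: 5.45
tcp_pos: [0.5161, 0.022, 0.0406]
ee_rot: [0.0, -0.098, 0.995, -0.0]
contact_force: [-1.0, 1.8, 5.7]
gripper_width: 0.0088
gripper_force: 51.6
t 5.45 tcp [0.5161 0.022  0.0406] yawy 101.2 j [-0.15  0.22  2.09 -0.    0.83 -1.92] F [-1.   1.8  5.7] M [0.4  0.02 0.02] w 0.0088 51.6
tcp in holder [-0.14575368  0.00290575]
```

Entering freely with low side forces, so I continue to the stop.

```bash
python3 -m crank '[[0,0,-0.3,0,0,0,0],[0,0,-0.6,0,0,0,0],[0,0,-0.9,0,0,0,0],[0,0,-1.2,0,0,0,0],[0,0,-1.5,0,0,0,0],[0,0,-1.8,0,0,0,0],[0,0,-2.1,0,0,0,0],[0,0,-2.3,0,0,0,0],[0,0,-2.5,0,0,0,0],[0,0,-2.6,0,0,0,0],[0,0,-2.6,0,0,0,0]]'
python3 - <<'E'
from st import *
o,R=st()
th=np.radians(-78.76);h=np.array([.5417,-.12155]);H=np.array([[np.cos(th),-np.sin(th)],[np.sin(th),np.cos(th)]])
print('tcp in holder',(o['tcp_pos'][:2]-h)@H)
E
```

```text
t: 6.55
tcp_pos: [0.531, -0.0541, 0.0405]
ee_rot: [0.0, -0.098, 0.995, 0.0]
contact_force: [-1.0, 3.7, 6.7]
gripper_width: 0.0088
gripper_force: 51.7
t 6.55 tcp [ 0.531  -0.0541  0.0405] yawy 101.2 j [-0.29  0.26  2.05  0.    0.84 -2.06] F [-1.   3.7  6.7] M [ 0.67  0.03 -0.07] w 0.0088 51.7
tcp in holder [-0.06824884  0.00261429]
```

```bash
python3 -m crank '[[0,0,-0.05,0,0,0,0],[0,0,-0.1,0,0,0,0],[0,0,-0.15,0,0,0,0],[0,0,-0.15,0,0,0,0]]'
python3 - <<'E'
from st import *
o,R=st()
th=np.radians(-78.76);h=np.array([.5417,-.12155]);H=np.array([[np.cos(th),-np.sin(th)],[np.sin(th),np.cos(th)]])
print('tcp in holder',(o['tcp_pos'][:2]-h)@H)
E
```

```text
t: 6.95
tcp_pos: [0.5315, -0.057, 0.0405]
ee_rot: [-0.0, -0.097, 0.995, 0.001]
contact_force: [-1.2, 8.4, 8.2]
gripper_width: 0.0085
gripper_force: 51.9
t 6.95 tcp [ 0.5315 -0.057   0.0405] yawy 101.17 j [-0.3   0.26  2.04  0.    0.84 -2.07] F [-1.2  8.4  8.2] M [1.4  0.01 0.03] w 0.0085 51.9
tcp in holder [-0.06529023  0.00255335]
```

```bash
python3 -m crank '[[0,0,-0.07,0,0,0,0],[0,0,-0.14,0,0,0,0],[0,0,-0.14,0,0,0,0]]'
python3 - <<'E'
from st import *
o,R=st()
th=np.radians(-78.76);h=np.array([.5417,-.12155]);H=np.array([[np.cos(th),-np.sin(th)],[np.sin(th),np.cos(th)]])
print('tcp in holder',(o['tcp_pos'][:2]-h)@H)
a=snap('top','t3.png');im=a['pixels']
cv2.imwrite('pics/t3.png',cv2.resize(im[140:260,275:395],None,fx=5,fy=5,interpolation=cv2.INTER_CUBIC))
E
```

```text
t: 7.25
tcp_pos: [0.5315, -0.0573, 0.0405]
ee_rot: [-0.001, -0.096, 0.995, 0.006]
contact_force: [-2.5, 22.8, 12.7]
gripper_width: 0.0083
gripper_force: 52.6
t 7.25 tcp [ 0.5315 -0.0573  0.0405] yawy 101.05 j [-0.3   0.26  2.04  0.01  0.85 -2.07] F [-2.5 22.8 12.7] M [3.46 0.14 0.05] w 0.0083 52.6
tcp in holder [-0.06504619  0.00251426]
```

View pics/t3.png

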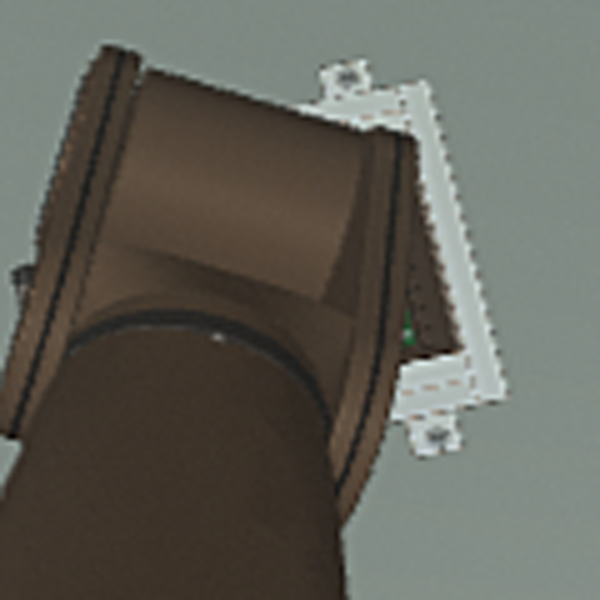

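```bash
python3 -m crank '[[0,0,0.15,0,0,0,0],[0,0,0.15,0,0,0,0],[31,0,0.15,0,0,0,0],[31,0,0.15,0,0,0,0],[31,0,0.15,0,0,0,0],[31,0,0.15,-1,0,0,0],[31,0,0.15,-2.5,0,0,0],[31,0,0.15,-4,0,0,0],[31,0,0.15,-4,0,0,0],[31,0,0.15,-4,0,0,0]]'
python3 - <<'E'
from st import *
o,R=st()
T=np.array([.601,-.135]);print((R[:2,:2].T@(T-o['tcp_pos'][:2])/.03).round(2))
E
```

```text
t: 8.3
tcp_pos: [0.5322, -0.0582, 0.1613]
ee_rot: [0.001, -0.098, 0.995, -0.001]
contact_force: [0.0, 0.3, -0.7]
gripper_width: 0.0267
gripper_force: 0.0
t 8.3 tcp [ 0.5322 -0.0582  0.1613] yawy 101.23 j [-0.3   0.07  2.   -0.    1.07 -2.06] F [ 0.   0.3 -0.7] M [-0.03  0.08 -0.02] w 0.0267 0.0
[-1.75 -2.96]
```

```bash
python3 -m crank '[[35,-1.75,-2.96,0,0,0,1.96],[35,-1.75,-2.96,0,0,0,1.96],[35,-1.75,-2.96,0,0,0,1.96],[35,-1.75,-2.96,0,0,0,1.96],[35,-1.75,-2.96,0,0,0,1.96],[35,-1.75,-2.96,0,0,0,1.96],[35,-1.75,-2.96,0,0,0,1.96],[35,-1.75,-2.96,0,0,0,1.96],[35,-1.75,-2.96,0,0,0,1.96],[35,-1.75,-2.96,0,0,0,1.96],[35,-1.75,-2.96,0,0,0,1.96],[35,-1.75,-2.96,0,0,0,1.96]]'
python3 - <<'E'
from st import *
o,R=st();print(np.radians(np.degrees(np.arctan2(R[1,1],R[0,1]))+11.2), (R[:2,:2].T@(np.array([.601,-.135])-o['tcp_pos'][:2])/.03).round(2))
w=snap('wrist','w2.png')
E
```

```text
t: 9.5
tcp_pos: [0.5988, -0.1342, 0.1568]
ee_rot: [-0.002, 0.721, 0.693, -0.001]
contact_force: [0.4, 0.3, 0.5]
gripper_width: 0.03
gripper_force: 0.0
t 9.5 tcp [ 0.5988 -0.1342  0.1568] yawy -2.26 j [-0.39  0.25  1.8  -0.    1.1  -0.35] F [0.4 0.3 0.5] M [-0.03 -0.   -0.04] w 0.03 0.0
0.15607137872085536 [-0.02  0.07]
```

View pics/w2.png

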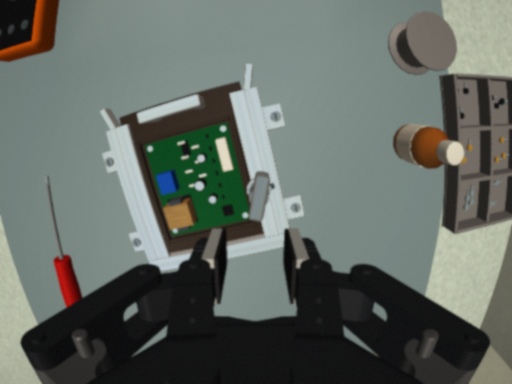

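The wrist view shows the carrier home with the board in its pocket. The wing runs from about (263,173) to (257,220). I zoom in for its axis and direction.

Run:
```python
from st import *
w=snap('wrist');im=w['pixels']
cv2.imwrite('pics/w3.png',cv2.resize(im[160:235,225:305],None,fx=7.5,fy=7.5,interpolation=cv2.INTER_CUBIC))
```

```text
(no output)
```

View pics/w3.png

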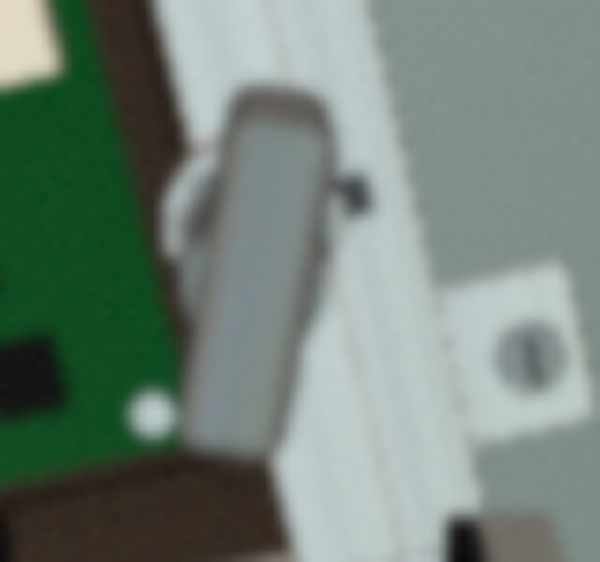

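The wing's top face in the crop (7.5x, origin 225,160) has corners (240,118), (322,128), (268,460) and (187,448).

Run:
```python
from st import *
o,R=st();w=snap('wrist')
P=np.array([onz(w,(225+(u+.5)/7.5-.5,160+(v+.5)/7.5-.5),.055)[:2] for u,v in[(240,118),(322,128),(268,460),(187,448)]])
c=P.mean(0);d=P[0]+P[1]-P[2]-P[3];wy=np.degrees(np.arctan2(d[1],d[0]))
print(c,wy,'thumb',(wy+78.76)%180,'L',np.linalg.norm(d)/2,'T',np.linalg.norm(P[0]+P[3]-P[1]-P[2])/2)
cur=np.degrees(np.arctan2(R[1,1],R[0,1]));tgt=wy-90;tgt=(tgt-cur+90)%180-90
print('turn wz',-np.radians(tgt),'shift',(R[:2,:2].T@(c-o['tcp_pos'][:2])/.03).round(3),'dz',(o['tcp_pos'][2]-.05)/.03)
```

```text
t 9.6 tcp [ 0.5989 -0.1342  0.1571] yawy -1.89 j [-0.39  0.25  1.8  -0.    1.1  -0.35] F [-0.1 -0.2 -0.4] M [ 0.    0.   -0.07] w 0.0299 0.0
[ 0.60164169 -0.13416336] 79.42740096086551 thumb 158.18740096086552 L 0.036925065040365114 T 0.008733072860199304
turn wz 0.15155640720304608 shift [0.003 0.09 ] dz 3.5692203098699133
```

```bash
python3 -m crank '[[35,0,0.09,0,0,0,0.15],[35,0,0.09,1,0,0,0.15],[35,0,0.09,2,0,0,0.15],[35,0,0.09,2.6,0,0,0.15],[35,0,0.09,2.6,0,0,0.15],[35,0,0.09,2.6,0,0,0.15]]' 40
python3 - <<'E'
from st import *
o,R=st();print((R[:2,:2].T@(np.array([.6016,-.1342])-o['tcp_pos'][:2])/.03).round(3),'dz',(o['tcp_pos'][2]-.05)/.03)
E
```

```text
t: 10.25
tcp_pos: [0.6027, -0.1344, 0.0813]
ee_rot: [-0.001, 0.768, 0.64, -0.0]
contact_force: [-0.1, 0.1, 0.6]
gripper_width: 0.0299
gripper_force: 0.0
t 10.25 tcp [ 0.6027 -0.1344  0.0813] yawy -10.39 j [-0.38  0.35  1.83 -0.    0.96 -0.2 ] F [-0.1  0.1  0.6] M [ 0.04 -0.05 -0.04] w 0.0299 0.0
[ 0.001 -0.037] dz 1.0445142604199955
```

```bash
python3 -m crank '[[35,0,-0.03,0.6,0,0,0],[35,0,-0.03,1.04,0,0,0],[35,0,-0.03,1.04,0,0,0],[35,0,-0.03,1.04,0,0,0]]' 40
python3 -c "
from st import *
o,R=st();print((R[:2,:2].T@(np.array([.6016,-.1342])-o['tcp_pos'][:2])/.03).round(3))"
python3 -m crank '[[0,0,-0.03,0,0,0,0],[0,0,-0.03,0,0,0,0],[0,0,-0.03,0,0,0,0],[0,0,-0.03,0,0,0,0],[0,0,-0.03,0,0,0,0]]' 40
python3 -c "
from st import *
st()"
```

```text
t: 10.65
tcp_pos: [0.6024, -0.1344, 0.0512]
ee_rot: [0.0, 0.769, 0.64, 0.0]
contact_force: [0.1, 0.5, -0.8]
gripper_width: 0.03
gripper_force: 0.0
t 10.65 tcp [ 0.6024 -0.1344  0.0512] yawy -10.46 j [-0.38  0.39  1.84 -0.    0.91 -0.2 ] F [ 0.1  0.5 -0.8] M [-0.02  0.04 -0.01] w 0.03 0.0
[ 0.001 -0.026]
t: 11.15
tcp_pos: [0.6016, -0.1344, 0.052]
ee_rot: [0.0, 0.769, 0.64, 0.0]
contact_force: [-3.0, 0.8, 5.4]
gripper_width: 0.0139
gripper_force: 39.2
t 11.15 tcp [ 0.6016 -0.1344  0.052 ] yawy -10.47 j [-0.38  0.39  1.84 -0.    0.91 -0.2 ] F [-3.   0.8  5.4] M [0.1  0.48 0.03] w 0.0139 39.2
```

```bash
python3 -m crank '[[0,0,0,0,0,0,0.1],[0,0,0,0.004,0,0,0.2],[0,0,0,0.006,0,0,0.32],[0,0,0,0.01,0,0,0.44],[0,0,0,0.012,0,0,0.56],[0,0,0,0.014,0,0,0.68],[0,0,0,0.017,0,0,0.8],[0,0,0,0.02,0,0,0.92],[0,0,0,0.022,0,0,1.04],[0,0,0,0.025,0,0,1.16],[0,0,0,0.027,0,0,1.28],[0,0,0,0.028,0,0,1.3]]' 40
python3 - <<'E'
from st import *
st()
w=snap('wrist','w4.png')
E
```

```text
t: 12.35
tcp_pos: [0.6013, -0.134, 0.0511]
ee_rot: [-0.0, 0.999, 0.043, -0.0]
contact_force: [-3.4, 2.3, 7.5]
gripper_width: 0.0141
gripper_force: 39.3
t 12.35 tcp [ 0.6013 -0.134   0.0511] yawy -85.09 j [-0.38  0.39  1.84 -0.    0.91  1.1 ] F [-3.4  2.3  7.5] M [0.2  0.68 0.02] w 0.0141 39.3
```

View pics/w4.png

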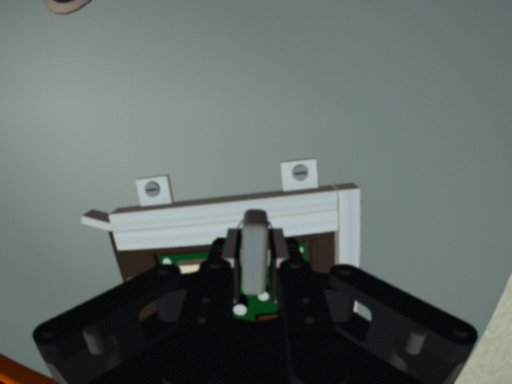

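The wing at (255,225..290) is aligned with the fingers and turning with them. About 1.46 rad remains to the seat.

```bash
python3 -m crank '[[0,0,0,0,0,0,0.1],[0,0,0,0.004,0,0,0.2],[0,0,0,0.006,0,0,0.32],[0,0,0,0.01,0,0,0.44],[0,0,0,0.012,0,0,0.56],[0,0,0,0.014,0,0,0.68],[0,0,0,0.017,0,0,0.8],[0,0,0,0.02,0,0,0.92],[0,0,0,0.022,0,0,1.04],[0,0,0,0.025,0,0,1.16],[0,0,0,0.028,0,0,1.28],[0,0,0,0.028,0,0,1.28]]' 40
python3 -c "
from st import *
st()"
python3 -m crank '[[0,0,0,0,0,0,0.04],[0,0,0,0.002,0,0,0.08],[0,0,0,0.003,0,0,0.12],[0,0,0,0.004,0,0,0.12]]' 40
python3 -c "
from st import *
st()"
```

```text
t: 13.6
tcp_pos: [0.6014, -0.1335, 0.0504]
ee_rot: [-0.0, 0.827, -0.562, -0.001]
contact_force: [-3.2, 3.7, 7.8]
gripper_width: 0.0139
gripper_force: 39.4
t 13.6 tcp [ 0.6014 -0.1335  0.0504] yawy -158.43 j [-0.38  0.39  1.84  0.    0.91  2.38] F [-3.2  3.7  7.8] M [ 0.44  0.67 -0.06] w 0.0139 39.4
t: 14.0
tcp_pos: [0.6015, -0.1334, 0.0503]
ee_rot: [-0.0, 0.792, -0.61, -0.001]
contact_force: [-2.9, 2.9, 7.2]
gripper_width: 0.0142
gripper_force: 39.4
t 14.0 tcp [ 0.6015 -0.1334  0.0503] yawy -165.22 j [-0.38  0.39  1.84  0.    0.91  2.5 ] F [-2.9  2.9  7.2] M [ 0.46  0.68 -0.01] w 0.0142 39.4
```

```bash
python3 -m crank '[[0,0,0,0,0,0,0.04],[0,0,0,0.002,0,0,0.08],[0,0,0,0.002,0,0,0.08]]' 60
python3 -c "
from st import *
st()"
python3 -m crank '[[0,0,0,0,0,0,0.04],[0,0,0,0.002,0,0,0.06],[0,0,0,0.002,0,0,0.06]]' 60
python3 -c "
from st import *
st()"
```

```text
t: 14.3
tcp_pos: [0.6015, -0.1334, 0.0503]
ee_rot: [-0.0, 0.768, -0.641, -0.0]
contact_force: [-3.6, 3.8, 7.7]
gripper_width: 0.0134
gripper_force: 58.7
t 14.3 tcp [ 0.6015 -0.1334  0.0503] yawy -169.71 j [-0.38  0.39  1.84  0.    0.91  2.58] F [-3.6  3.8  7.7] M [0.53 0.72 0.25] w 0.0134 58.7
t: 14.6
tcp_pos: [0.6016, -0.1335, 0.0504]
ee_rot: [0.0, 0.749, -0.663, -0.0]
contact_force: [-3.4, 3.1, 7.3]
gripper_width: 0.0131
gripper_force: 58.7
t 14.6 tcp [ 0.6016 -0.1335  0.0504] yawy -173.01 j [-0.38  0.39  1.84  0.    0.91  2.64] F [-3.4  3.1  7.3] M [0.55 0.65 0.6 ] w 0.0131 58.7
```

```bash
python3 -m crank '[[0,0,0,0,0,0,0.04],[0,0,0,0,0,0,0.07],[0,0,0,0,0,0,0.07],[0,0,0,0,0,0,0.07]]' 80
python3 -c "
from st import *
st()"
```

```text
t: 15.0
tcp_pos: [0.6018, -0.1344, 0.0505]
ee_rot: [0.0, 0.725, -0.689, 0.0]
contact_force: [-3.3, 2.0, 8.1]
gripper_width: 0.0127
gripper_force: 85.7
t 15.0 tcp [ 0.6018 -0.1344  0.0505] yawy -177.06 j [-0.38  0.39  1.84 -0.    0.91  2.71] F [-3.3  2.   8.1] M [0.11 0.69 0.34] w 0.0127 85.7
```

Run:
```python
from st import *
o,R=st()
w=snap('wrist');im=w['pixels']
cv2.imwrite('pics/w5.png',cv2.resize(im[150:310,165:345],None,fx=3.7,fy=3.7,interpolation=cv2.INTER_CUBIC))
c=np.array([.6016,-.1342])
for a in(-78.76,-82,-87):
  d=np.array([np.cos(np.radians(a)),np.sin(np.radians(a))])*.019
  print(a,[((proj(w,[*(c+s*d),.053])-[165,150]+.5)*3.7).round(0) for s in(-1,1)])
```

```text
t 15.0 tcp [ 0.6018 -0.1344  0.0505] yawy -177.06 j [-0.38  0.39  1.84 -0.    0.91  2.71] F [-3.3  2.   8.1] M [0.11 0.69 0.34] w 0.0127 85.7
-78.76 [array([357., 548.]), array([314., 288.])]
-82 [array([349., 549.]), array([323., 287.])]
-87 [array([337., 550.]), array([337., 287.])]
```

View pics/w5.png

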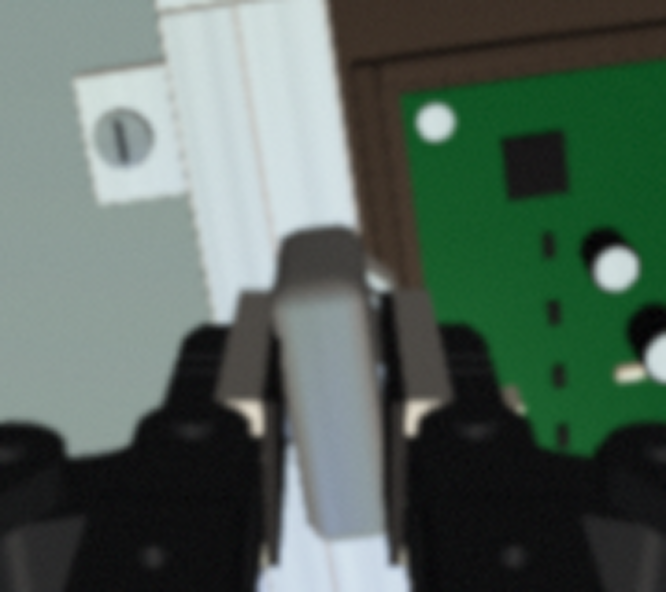

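The wing lies along the rails, so it is seated, with the pads twisted about 8° past it. I back off to tool yaw -78.8°, which is a quarter turn from the seat.

```bash
python3 -m crank '[[0,0,0,0,0,0,-0.1],[0,0,0,0,0,0,-0.2],[0,0,0,-0.003,0,0,-0.32],[0,0,0,-0.006,0,0,-0.44],[0,0,0,-0.009,0,0,-0.56],[0,0,0,-0.011,0,0,-0.68],[0,0,0,-0.014,0,0,-0.8],[0,0,0,-0.017,0,0,-0.92],[0,0,0,-0.02,0,0,-1.04],[0,0,0,-0.022,0,0,-1.16],[0,0,0,-0.025,0,0,-1.28],[0,0,0,-0.028,0,0,-1.4]]' 60
python3 -m crank '[[0,0,0,-0.002,0,0,-0.1],[0,0,0,-0.004,0,0,-0.2],[0,0,0,-0.006,0,0,-0.28],[0,0,0,-0.006,0,0,-0.31],[0,0,0,-0.006,0,0,-0.31],[0,0,0,-0.006,0,0,-0.31],[0,0,0,-0.006,0,0,-0.31]]' 40
python3 - <<'E'
from st import *
o,R=st()
w=snap('wrist');im=w['pixels']
# wing top-face axis: grey pixels between the pads
g=cv2.cvtColor(im,cv2.COLOR_BGR2GRAY);sub=g[215:300,236:276];print(sub[::8,::3])
c=np.array([.6016,-.1342])
for a in(-78.76+90,):
  d=np.array([np.cos(np.radians(a)),np.sin(np.radians(a))])*.019
  print(a,[proj(w,[*(c+s*d),.054]).round(0) for s in(-1,1)])
E
```

```text
t: 16.25
tcp_pos: [0.6022, -0.1339, 0.0513]
ee_rot: [-0.0, 0.998, -0.059, 0.001]
contact_force: [-1.3, 2.6, 7.8]
gripper_width: 0.0128
gripper_force: 80.2
t: 16.95
tcp_pos: [0.6022, -0.1337, 0.0515]
ee_rot: [-0.0, 0.996, 0.094, 0.001]
contact_force: [-3.1, 2.0, 6.3]
gripper_width: 0.0125
gripper_force: 80.5
t 16.95 tcp [ 0.6022 -0.1337  0.0515] yawy -79.24 j [-0.38  0.39  1.84  0.    0.91  1.  ] F [-3.1  2.   6.3] M [0.46 0.33 0.07] w 0.0125 80.5
[[181 172  80  57  53  50  48  42  41 144 180 180 180 181]
 [187 132  67  59  55  55  52  50  43  76  94 122 184 189]
 [ 56 101 114 113 114 116 117 118  95  66  87  16  49  53]
 [ 52  79 122 122 120 122 122 123 107  73  37  10  35  54]
 [ 41  16 112 123 122 120 123 124 113  84  50  16  16  51]
 [ 26  14  97 122 122 118 122 122 119  94  74  30   4  47]
 [ 72  25  75 121 122 122 121 124 123 102  67  23  35 130]
 [ 29  25  35 116 122 123 121 123 122 110  79  23  32  20]
 [ 25  26  19  96 123 123 121 122 122 119  89  26  32  21]
 [ 22  29  36  68 119 123 121 121 122 123  97  37  31  20]
 [ 24  28  41  40  63 115 126 128 127  82  62  33  31  19]]
11.239999999999995 [array([254., 297.]), array([253., 226.])]
```

The fingers have carried the wing along, still twisted about 7° as when it seated, so it stands at about 1.68 rad. I trim 0.1 rad clockwise, settle and check.

```bash
python3 -m crank '[[0,0,0,0,0,0,0.05],[0,0,0,0.002,0,0,0.1],[0,0,0,0.002,0,0,0.1],[0,0,0,0.002,0,0,0.1],[0,0,0,0.002,0,0,0.1],[0,0,0,0.002,0,0,0.1],[0,0,0,0.002,0,0,0.1],[0,0,0,0.002,0,0,0.1]]' 60
python3 - <<'E'
from st import *
st()
w=snap('wrist');g=cv2.cvtColor(w['pixels'],cv2.COLOR_BGR2GRAY)
# wing top-face left/right edges -> world at its height
L=[];Rr=[]
for v in range(236,286,4):
    u=[i for i in range(238,275) if 112<=g[v,i]<=130]
    L.append(onz(w,(u[0],v),.054)[:2]);Rr.append(onz(w,(u[-1],v),.054)[:2])
for E_ in(L,Rr):
    d=np.array(E_)[-1]-np.array(E_)[0];a=np.degrees(np.arctan2(d[1],d[0]));print('thumb deg',(a+78.76)%180)
E
```

```text
t: 17.8
tcp_pos: [0.6022, -0.1338, 0.0514]
ee_rot: [-0.0, 0.999, 0.044, 0.001]
contact_force: [-3.7, 2.0, 6.6]
gripper_width: 0.0126
gripper_force: 80.4
t 17.8 tcp [ 0.6022 -0.1338  0.0514] yawy -85.01 j [-0.38  0.39  1.84  0.    0.91  1.1 ] F [-3.7  2.   6.6] M [ 0.45  0.31 -0.11] w 0.0126 80.4
thumb deg 90.18534315905565
thumb deg 89.45993102904903
```

The wing measures 90° from its seat and is held steady, so I hand in.

```bash
python3 -c "
from cell import env
print(env.sign_off())"
```

```text
the job is handed in; nothing more can be done
None
```

I slid the carrier home against the stop with the board in its pocket, seated the wing screw, and backed it off about 90° by the wrist camera; the gripper is still holding the wing there, and the job is handed in (no verdict was returned).

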